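Feed a rack of fittings past the sprung gate of a marking station

ROBOT

A 7-joint arm with a two-finger parallel gripper is mounted at the origin on the work surface. World frame = base frame: x ahead of the robot, y to its left, z up, the work surface at z = 0. Lengths are in m, angles in rad, forces in N, time in s.
With the tool pointing down it reaches from about 0.425 to 1.025 m from the base axis. Payload 3.6 kg.
Tool frame: the origin (TCP) lies midway between the tips of the shut fingers; the grasp point (between the pads) lies 19 mm behind it (env.pinch_z is the z of the grasp point in the tool frame, in m); z points along the fingers, y is the direction in which the jaws open and shut (so a half turn about z gives the same grasp; the last joint's range is limited). The gripper opens to 85 mm and grips with 20 to 120 N. Pads are 22 mm wide; open, the fingers measure 114 mm over their backs; the gripper's body (76 mm by 85 mm) begins 54 mm behind the grasp point. The pads swing forward as they close: fully open they stand 13 mm farther back than shut.
Start: joints at [1.145, 0.591, 0.048, 1.609, -0.033, 0.943, -0.034], TCP at [0.236, -0.685, 0.231] pointing down, gripper open.
Joint ranges: [-2.69, 2.69], [-0.47, 2.24], [-1.27, 1.36], [0.19, 2.51], [-1.53, 4.68], [0.08, 2.07], [-3.09, 3.09]. Speed limits (rad/s): [2.57, 2.57, 3.14, 3.14, 3.14, 3.14, 3.14].

INTERFACE

Orientations are given as a unit quaternion [w, x, y, z].
In Python, from cell import get_state, optics, job, env gives the robot as it stands.
- The arm moves only by the tool step_arm, never from a script. Its argument "deltas" is a list of rows, each a list of 6 numbers: the shift along the tool's x, y, z in units of 40 mm (1.0 is 40 mm), then the turn, a rotation vector about the tool's x, y, z in rad. A call has 1 to 20 rows; each row is the pose to reach, as a shift and turn from the pose measured when the call began, along the tool's axes at that moment; what a row does not reach only later rows make up. A row lasts 1/10 s, in which the tool goes at most 50 mm and 8.59 degrees, less where a joint would pass 70% of its speed; a pose out of reach is approached as far as the arm can. A call with a gripper value outside its range is refused whole. "gripper" is the closure, from -1 (fully open) to 1 (shut), so that 0 is half open, set as the call begins (left out, the last holds). The fingers move at their own pace and stop on an object; "newtons" is the grip in N (left out, the last holds). Time passes only in rows, so rows that repeat a pose let the fingers close. It gives the time, the measured TCP pose, the force and the opening at its end, in the units of the state.
- get_state(): the state, without advancing time (a new reading comes with each control period).
- optics.camera(name): name is "scene" or "side" or "wrist"; returns a dict with "color" (400x640x3 uint8, red, green, blue), "vertical_fov" (degrees; the focal length in pixels is half the picture's height over the tangent of half this angle, whatever the lens; pixels are square), "cx", "cy" (the principal point, pixels), "origin" and "attitude" of the camera in the world. Camera axes: x right, y down, z forward; pixel columns grow to the right and rows downward; lengths in m; the calibration is good to about 2 mm. The wrist camera is an equidistant fisheye: a pixel r from the principal point sees the ray r / f radians off the axis. A picture is of the moment at which its call begins. There is no depth.
- job.close_job(): hands the job in, once; it reports no verdict.
The state is a dict: "t": time; "joints": joint angles; "qvel": joint speeds; "joint_efforts": joint torques, N m; "ee_pos": TCP position; "tool_rot": TCP orientation; "contact_force": force on the tool from outside, world axes, zero at the start; "moment": the same for the moment, N m; "grip_width": finger opening in m.
Only numpy, scipy, OpenCV 4.12 (cv2) and the standard library are available. Lean on these libraries where they do the work, as an engineer would, in place of code of your own. Each camera call takes 0.05 s, during which the arm holds its last target.

TASK

Use one fingertip to press the gate's long bar right down and keep the sprung gate open while another finger pushes the rack of fittings along the chute, past the gate and fully home against the end stop; then take the hand away so the gate springs shut behind the rack. Keep the gate held right down until the whole rack is past it. Only push the rack: do not lift or tip it, and leave everything else on the table where it stands.

Things in the scene. Friction and masses are not known exactly. Their poses are not given: they have to be found in the camera images.
- chute: Fixed raised steel channel on posts; origin on the table under its centre line at the gate. y runs along it: the rack travels to -y (robot's left to right). x points across it, away from the robot, to the gate's hinge. Floor 70 mm up, y = +175 to -125 mm, 60 mm between 4 mm walls that rise 15 mm above it (1.5 mm wider past the gate). Base plate x -50..140, y -145..195 mm.
- gate_station (a point): Centre of the channel floor at the gate (chute y = 0), 70 mm above the table; a 14 mm slot in the floor here lets the gate sink.
- end_stop (a point): Foot of the middle of the end stop's face, chute y = -108 mm, at floor height. The stop is 34 mm high.
- hinge (a point): On the gate's hinge shaft, chute x = 115, y = 0, 100 mm above the table. The shaft is parallel to the channel and carried by two pillars 24 x 14 mm, 113 mm high, at chute y = +178 and -52 mm.
- gate (a joint): Angle (rad) of the gate: an aluminium leaf, 8 mm thick, across the channel at chute y = 0, top edge 18 mm above the floor. 0 = up, shut by its spring, as at the start; grows as the bar is pressed and the leaf sinks sideways into the floor: just below the floor at 0.21, limit (right down) 0.38. Shuts by itself when let go. The rack cannot open it.
- press_bar (a point): Centre of the top of the gate's flat press bar, 46 mm wide, 205 mm long, beside and parallel to the channel: chute x = 45 to 91, y = -35 to +170 mm, top 110 mm above the table when shut, free to slide a fingertip along. Turns with the gate about the hinge. 53 mm from the hinge it sinks 11 mm until the leaf is below the floor, 20 mm to the limit; about 4 N at first, 7 N at the limit.
- rack: Loose grey plastic rack holding six steel fittings (fixed in it), about 0.45 kg; 56 mm wide (x), 90 mm long (y), full-width end plates 50 mm high, fittings to 68 mm. Origin: centre of its underside; axes like the chute's. Starts on the channel floor ahead of the gate, at chute y = +65 to +105 mm. Home against the stop it is at chute y = -63 mm, its tail 14 mm past the gate leaf.
- fitting_a: Loose steel fitting, 26 mm across, 45 mm high, standing on the table on the robot's side of the chute; leave alone. Origin under its centre.
- fitting_b: Another such fitting, same side; leave alone.
- chuck_key: T-shaped steel chuck key, 100 x 90 mm, lying at the side; leave alone.
- mouse: Black computer mouse, 105 x 60 x 34 mm, at the side; leave alone.
- spray_bottle: White bottle, 54 mm across, 150 mm high, at the side; leave alone.
- screwdriver: Screwdriver with a black handle lying just beyond the chute; leave alone.
- chuck_jaw_ring: Dark steel ring, 64 mm across, 22 mm high, at the side; leave alone.
Things that resemble listed ones, but are neither listed nor needed, are in the scene too. Of the things that look like the rack, the largest one is meant.

How it is judged:
By the outcome, as a careful person would: the job done as asked, in the order asked, and still so for the second after the job is handed in, with the robot touching nothing.
It also fails if it takes over 40 s, if anything falls off the work surface, if the arm or the gripper's body presses on something with over 40 N, if the wrist force passes 120 N, or if a joint passes its speed limit or range.

## Working session

There is one attempt and no reset: what is moved stays moved. The work goes in short steps, Python scripts to look and compute and a tool call to move; the robot and the scene stay as the last step left them, time stands still between calls to the robot, and variables do not carry over. Pictures are saved under pics/ and viewed, and the job is handed in when it is done.

Besides the shell and the picture viewer there is one more tool, called after "Emit:" as a command line: name --pt "numbers of a row" for each row, then --argument value for the rest. step_arm: Moves the arm, as the interface text tells. Its arguments: {"type":"object","properties":{"deltas":{"type":"array","items":{"type":"array","items":{"type":"number"}}},"gripper":{"type":"number"},"newtons":{"type":"number"}},"required":["deltas"]}

```bash
mkdir -p pics; ls; python3 - <<'E'
from cell import get_state, optics, job, env
import cv2
s=get_state()
for k,v in s.items(): print(k,v)
print(env.pinch_z)
for n in ["scene","side","wrist"]:
    c=optics.camera(n); cv2.imwrite(f"pics/{n}0.png",c["color"][:,:,::-1])
    print(n,{k:v for k,v in c.items() if k!="color"})
E
```

```text
pics
t 0.0
joints [ 1.14554681  0.59211638  0.04831513  1.60985319 -0.03329323  0.94271431
 -0.03369442]
qvel [-2.87489454e-05 -8.49243604e-04  1.20621999e-03  2.22006183e-04
 -1.21480637e-03  7.22786949e-04 -1.30715148e-03]
joint_efforts [-9.66942298e-05 -5.48688841e+01  1.54627942e+00 -1.98124713e+01
  9.28070338e-03  8.72596283e-03  2.23858670e-06]
ee_pos [ 0.23584932 -0.68466949  0.23013178]
tool_rot [-1.11350423e-03  9.86267329e-01  1.65152807e-01 -2.58646168e-04]
contact_force [0.74542655 0.64918132 0.23943037]
moment [ 0.03759062  0.04276005 -0.01160264]
grip_width 0.085067425467909
-0.0187
scene {'vertical_fov': 43.02333989123499, 'cx': 318.02819129119246, 'cy': 200.55796055605157, 'origin': array([1.47277789, 0.52091002, 1.27922707]), 'attitude': array([-0.18756861,  0.47061877,  0.80322709, -0.31330852])}
side {'vertical_fov': 43.84354927915762, 'cx': 318.8915792862011, 'cy': 201.4707938705293, 'origin': array([-0.16348162,  1.02808961,  0.74848593]), 'attitude': array([ 0.14710773, -0.24772267,  0.82295165, -0.48963596])}
wrist {'vertical_fov': 65.70646984690485, 'cx': 324.2049076610688, 'cy': 195.33078096784433, 'origin': array([ 0.31272197, -0.65854623,  0.37245819]), 'attitude': array([ 0.12943041,  0.80385071, -0.57294964, -0.09381111])}
```

View pics/scene0.png

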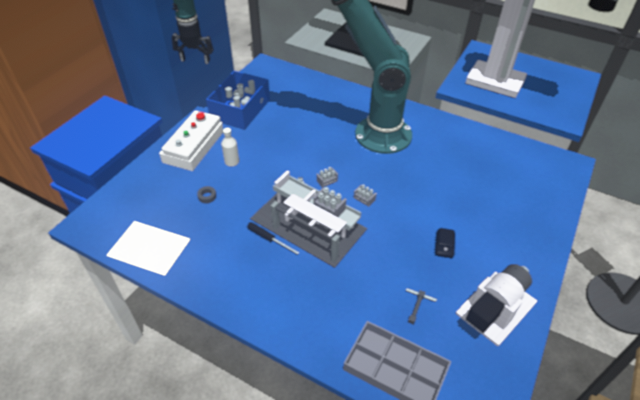

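View pics/side0.png

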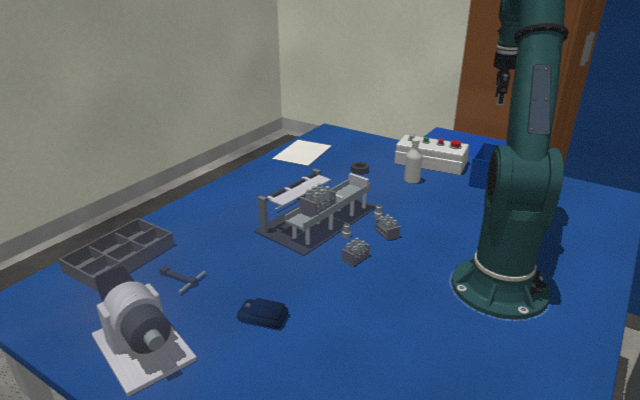

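View pics/wrist0.png

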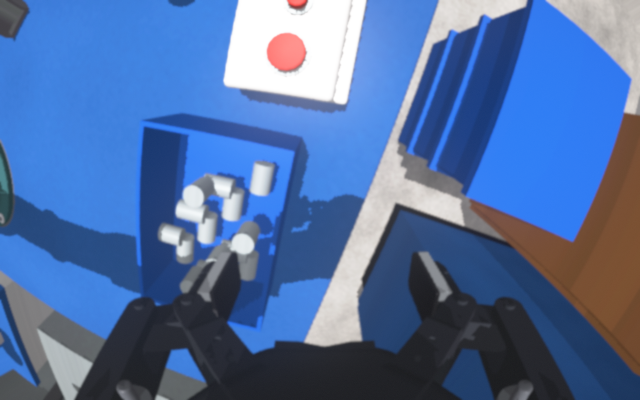

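```bash
python3 - <<'E'
import cv2
a=cv2.imread("pics/scene0.png")[155:270,235:385]; cv2.imwrite("pics/scene0c.png",cv2.resize(a,None,fx=5,fy=5,interpolation=cv2.INTER_CUBIC))
a=cv2.imread("pics/side0.png")[160:270,245:405]; cv2.imwrite("pics/side0c.png",cv2.resize(a,None,fx=5,fy=5,interpolation=cv2.INTER_CUBIC))
E
```

```text
(no output)
```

View pics/scene0c.png

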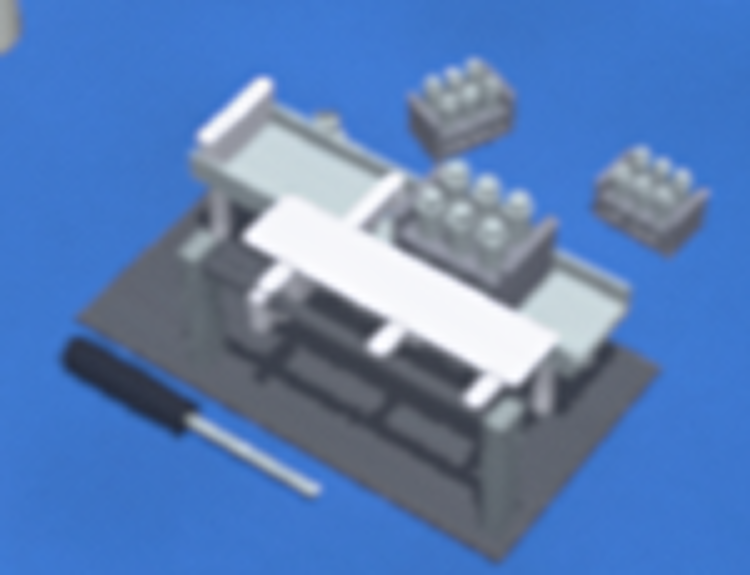

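View pics/side0c.png

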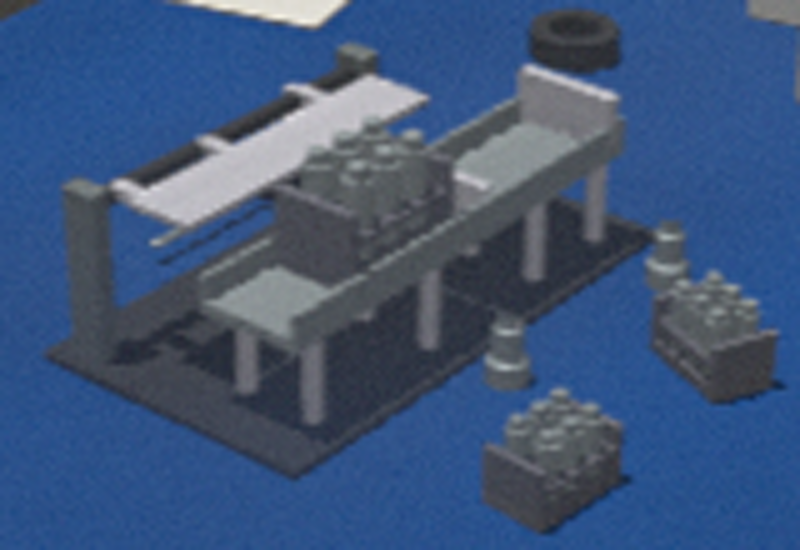

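```bash
cat > h.py <<'E'
import numpy as np
from scipy.spatial.transform import Rotation as R
def Rq(q): return R.from_quat(np.r_[q[1:],q[0]]).as_matrix()
C={'scene':dict(f=43.02333989123499,cx=318.02819129119246,cy=200.55796055605157,o=[1.47277789,0.52091002,1.27922707],q=[-0.18756861,0.47061877,0.80322709,-0.31330852]),
'side':dict(f=43.84354927915762,cx=318.8915792862011,cy=201.4707938705293,o=[-0.16348162,1.02808961,0.74848593],q=[0.14710773,-0.24772267,0.82295165,-0.48963596])}
for c in C.values():
    c['F']=200/np.tan(np.radians(c['f']/2)); c['R']=Rq(np.array(c['q'])); c['o']=np.array(c['o'])
def proj(n,P):
    c=C[n]; v=(np.atleast_2d(P)-c['o'])@c['R']
    return np.c_[c['cx']+c['F']*v[:,0]/v[:,2],c['cy']+c['F']*v[:,1]/v[:,2]]
def cast(n,p,z):
    c=C[n]; d=c['R']@np.array([(p[0]-c['cx'])/c['F'],(p[1]-c['cy'])/c['F'],1]); return c['o']+d*(z-c['o'][2])/d[2]
def uncrop(n,p):
    o={'scene':(235,155),'side':(245,160)}[n]; return np.array(o)+(np.array(p)+.5)/5-.5
E
cat > fit.py <<'E'
from h import *
from scipy.optimize import least_squares
pts=[('scene',(660,370),(-50,195,4)),('scene',(498,560),(140,195,4)),('scene',(78,320),(140,-145,4)),
('scene',(245,238),(91,-35,110)),('scene',(290,195),(45,-35,110)),('scene',(558,345),(45,170,110)),('scene',(515,380),(91,170,110)),
('side',(45,353),(140,195,4)),('side',(297,478),(-50,195,4)),('side',(660,240),(-50,-145,4)),
('side',(180,222),(45,170,110)),('side',(430,100),(45,-35,110))]
def W(p,m): 
    m=np.array(m)/1000; c,s=np.cos(p[2]),np.sin(p[2]); return np.array([p[0]+c*m[0]-s*m[1],p[1]+s*m[0]+c*m[1],m[2]])
def res(p): return np.concatenate([proj(n,W(p,m))[0]-uncrop(n,q) for n,q,m in pts])
if __name__=="__main__":
    r=least_squares(res,[.65,0,0],loss='soft_l1'); print(r.x,np.degrees(r.x[2])); print(r.fun.reshape(-1,2).round(1))
    p=r.x
    for n,q,m in pts: print(n,m,(cast(n,uncrop(n,q),m[2]/1e3)-W(p,m)).round(4)[:2])
E
python3 fit.py
```

```text
[ 0.49274728 -0.04682982 -0.11405684] -6.534975762527492
[[ 0.6 -0.2]
 [ 0.1  0.6]
 [-0.4 -0.9]
 [-0.  -0.6]
 [-0.1 -0.6]
 [ 0.  -1.8]
 [ 0.1  0.8]
 [-0.7  0.1]
 [-1.  -0.2]
 [-0.2 -0.9]
 [ 1.4  0.8]
 [-0.3 -0.6]]
scene (-50, 195, 4) [ 0.0017 -0.0012]
scene (140, 195, 4) [-0.0018 -0.0012]
scene (140, -145, 4) [0.0024 0.0034]
scene (91, -35, 110) [0.0021 0.0014]
scene (45, -35, 110) [0.0021 0.0015]
scene (45, 170, 110) [0.0063 0.0031]
scene (91, 170, 110) [-0.0024 -0.0016]
side (140, 195, 4) [-0.0012 -0.0016]
side (-50, 195, 4) [-0.0027 -0.0007]
side (-50, -145, 4) [-0.0033  0.0048]
side (45, 170, 110) [ 0.0055 -0.0013]
side (45, -35, 110) [-0.003   0.0032]
```

```bash
cat > ov.py <<'E'
import cv2,sys
from fit import *
p=[float(v) for v in sys.argv[1:4]]; ry=float(sys.argv[4]); tag=sys.argv[5]; src=sys.argv[6]
L=[((-28,ry+45,120),(28,ry+45,120)),((-28,ry-45,120),(28,ry-45,120)),((-28,ry+45,70),(-28,ry-45,70)),((-28,ry+45,70),(-28,ry+45,120)),((28,ry+45,70),(28,ry+45,120)),
((-34,175,85),(-34,-125,85)),((34,175,85),(34,-125,85)),((-28,-108,104),(28,-108,104)),((-30,0,88),(30,0,88)),
((45,-35,110),(91,-35,110)),((91,-35,110),(91,170,110)),((91,170,110),(45,170,110)),((45,170,110),(45,-35,110)),
((-50,195,4),(140,195,4)),((140,195,4),(140,-145,4)),((-50,-145,4),(140,-145,4)),((-50,195,4),(-50,-145,4))]
for n,(x0,y0,x1,y1) in (('scene',(235,155,385,270)),('side',(245,160,405,270))):
    a=cv2.imread(f"pics/{n}{src}.png")[y0:y1,x0:x1]; a=cv2.resize(a,None,fx=5,fy=5,interpolation=cv2.INTER_CUBIC)
    for A,B in L:
        q=[tuple(int(round(v)) for v in ((proj(n,W(p,m))[0]-(x0,y0)+.5)*5-.5)) for m in (A,B)]
        cv2.line(a,q[0],q[1],(0,0,255),1)
    cv2.imwrite(f"pics/{n}ov{tag}.png",a)
E
python3 ov.py .4927 -.0468 -.11406 75 1 0
```

```text
(no output)
```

View pics/sceneov1.png

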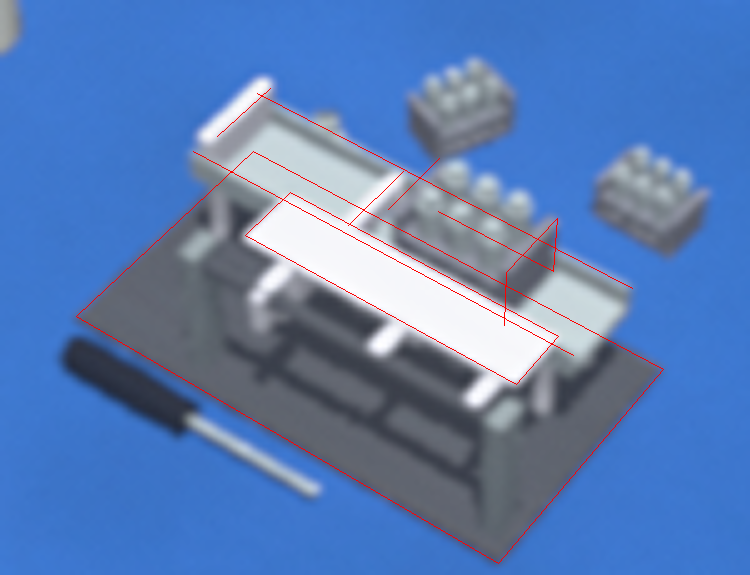

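View pics/sideov1.png

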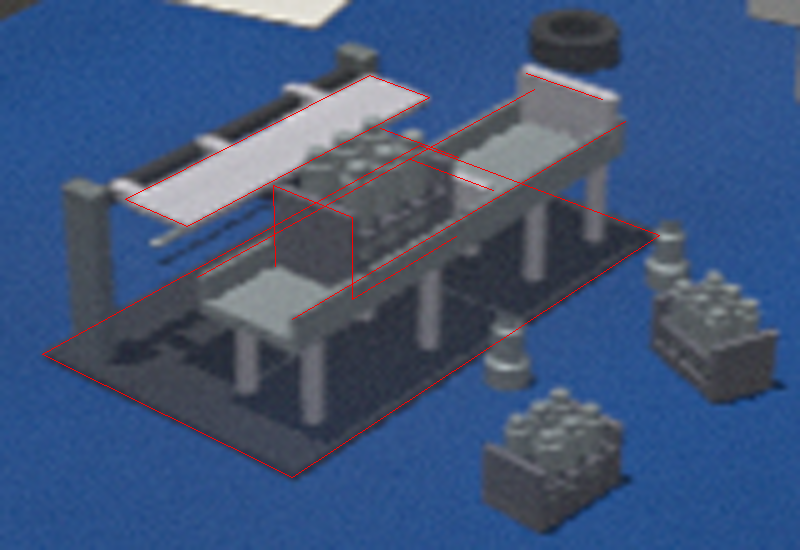

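```bash
cat > d.py <<'E'
from h import *
from cell import get_state
P=(.4927,-.0468,-.11406)
def chute(x,y,z):
    c,s=np.cos(P[2]),np.sin(P[2]); return np.array([P[0]+c*x-s*y,P[1]+s*x+c*y,z])
def tochute(w):
    c,s=np.cos(P[2]),np.sin(P[2]); d=w[:2]-np.array(P[:2]); return np.array([c*d[0]+s*d[1],-s*d[0]+c*d[1],w[2]])
ex=np.array([np.cos(P[2]),np.sin(P[2]),0]); ey=np.array([-ex[1],ex[0],0])
RT=np.c_[ey,ex,[0,0,-1]]
def row(w,Rt=RT):
    s=get_state(); Rc=Rq(s['tool_rot']); 
    return np.r_[Rc.T@(np.array(w)-s['ee_pos'])/.04, R.from_matrix(Rc.T@Rt).as_rotvec()].round(3)
def show():
    s=get_state(); print('t',round(s['t'],2),'chute',(tochute(s['ee_pos'])*1000).round(1),'F',np.round(s['contact_force'],1),'w',round(s['grip_width'],4),'j',np.round(s['joints'],2))
E
python3 - <<'E'
from d import *
show()
print(row([.5,-.4,.30])[:3]); print(row(chute(.03,.150,.25)))
E
```

```text
t 0.15 chute [-182.4 -663.1  230.4] F [-0.7 -0.   0.7] w 0.0855 j [ 1.15  0.59  0.05  1.61 -0.03  0.94 -0.03]
[ 8.561 -4.585 -1.733]
[ 1.3559e+01 -1.6051e+01 -4.6400e-01 -2.0000e-03 -1.0000e-03 -1.1250e+00]
```

Emit:
step_arm --pt "0 0 -1.5 0 0 0" --pt "8.56 -4.6 -1.7 0 0 -0.5" --pt "8.56 -4.6 -1.7 0 0 -0.5" --pt "8.56 -4.6 -1.7 0 0 -0.5" --pt "8.56 -4.6 -1.7 0 0 -0.5" --pt "8.56 -4.6 -1.7 0 0 -0.5" --pt "8.56 -4.6 -1.7 0 0 -0.5" --pt "8.56 -4.6 -1.7 0 0 -0.5" --pt "8.56 -4.6 -1.7 0 0 -0.5" --pt "13.56 -16.05 -1.0 0 0 -1.125" --pt "13.56 -16.05 -1.0 0 0 -1.125" --pt "13.56 -16.05 -1.0 0 0 -1.125" --pt "13.56 -16.05 -1.0 0 0 -1.125" --pt "13.56 -16.05 -1.0 0 0 -1.125" --pt "13.56 -16.05 -1.0 0 0 -1.125" --pt "13.56 -16.05 -1.0 0 0 -1.125" --pt "13.56 -16.05 -1.0 0 0 -1.125" --pt "13.56 -16.05 -1.0 0 0 -1.125" --pt "13.56 -16.05 -1.0 0 0 -1.125" --pt "13.56 -16.05 -1.0 0 0 -1.125" --gripper -0.18

```text
t: 2.15
ee_pos: [0.539, 0.1085, 0.2718]
tool_rot: [-0.003, 0.742, 0.671, 0.003]
contact_force: [-0.2, -0.5, 0.0]
grip_width: 0.0502
```

```bash
python3 - <<'E'
from d import *
from cell import optics
import cv2
show(); print(row(chute(.03,.150,.20)))
for n in ("side","wrist","scene"):
    cv2.imwrite(f"pics/{n}1.png",optics.camera(n)["color"][:,:,::-1])
a=cv2.imread("pics/side1.png")[60:270,245:405]; cv2.imwrite("pics/side1c.png",cv2.resize(a,None,fx=3.5,fy=2.8 if 0 else 2.8))
E
```

```text
t 2.15 chute [ 28.3 159.6 271.8] F [-0.2 -0.5  0. ] w 0.0502 j [ 0.06  0.35 -0.44  1.95  0.18  0.88 -0.57]
[-0.253  0.039  1.793 -0.    -0.008  0.013]
```

View pics/side1.png

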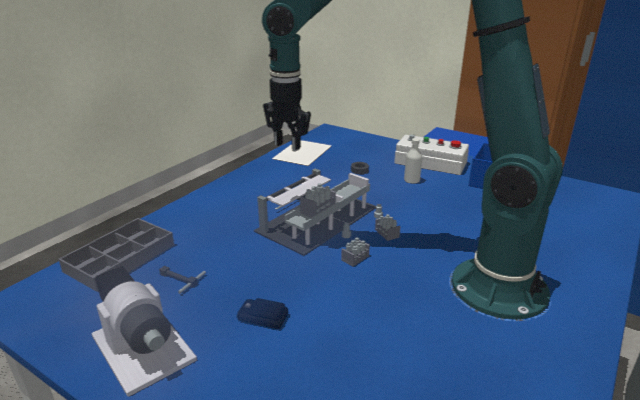

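View pics/wrist1.png

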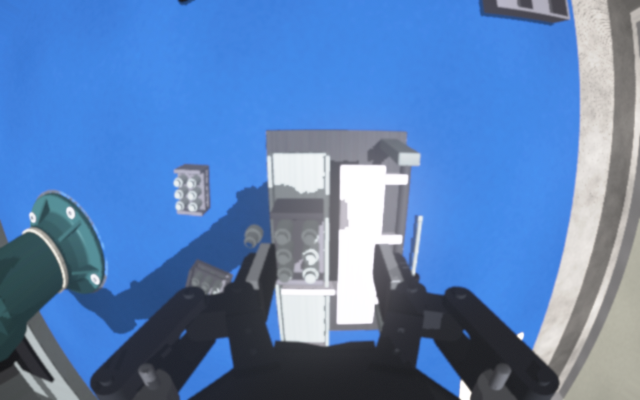

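```bash
python3 - <<'E'
from d import *
print(row(chute(.03,.147,.135)))
E
```

```text
[-6.200e-02  1.000e-02  3.402e+00 -2.000e-03 -0.000e+00  1.000e-03]
```

Emit:
step_arm --pt "-0.06 0.01 1.0 0 0 0" --pt "-0.06 0.01 2.0 0 0 0" --pt "-0.06 0.01 3.0 0 0 0" --pt "-0.06 0.01 3.4 0 0 0" --pt "-0.06 0.01 3.4 0 0 0" --pt "-0.06 0.01 3.4 0 0 0" --pt "-0.06 0.01 3.4 0 0 0"

```text
t: 3.0
ee_pos: [0.5405, 0.0952, 0.1365]
tool_rot: [0.0, 0.747, 0.665, 0.001]
contact_force: [0.4, -0.5, 0.1]
grip_width: 0.0505
```

```bash
python3 - <<'E'
from d import *
from cell import optics
import cv2
show(); print(row(chute(.03,.147,.095)))
o=[]
for n,(x0,y0,x1,y1) in (('scene',(255,135,375,250)),('side',(245,135,365,250))):
    a=optics.camera(n)["color"][:,:,::-1]; cv2.imwrite(f"pics/{n}2.png",a); o.append(cv2.resize(a[y0:y1,x0:x1],(400*1,383*1)))
import numpy as np
cv2.imwrite("pics/c2.png",np.hstack(o))
E
```

```text
t 3.0 chute [ 31.3 146.5 136.5] F [ 0.4 -0.5  0.1] w 0.0505 j [ 0.    0.53 -0.35  2.07  0.31  0.59 -0.68]
[ 1.000e-02 -3.400e-02  1.037e+00  1.000e-03 -1.000e-03 -1.000e-03]
```

View pics/c2.png

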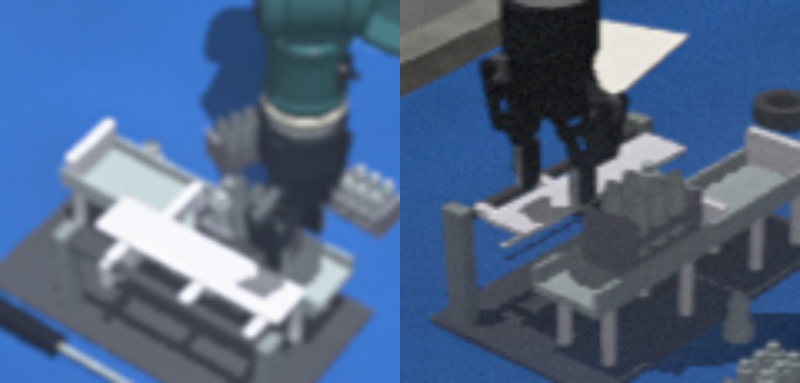

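Emit:
step_arm --pt "0 -0.03 0.2 0 0 0" --pt "0 -0.03 0.4 0 0 0" --pt "0 -0.03 0.6 0 0 0" --pt "0 -0.03 0.7 0 0 0" --pt "0 -0.03 0.7 0 0 0"

```text
t: 3.6
ee_pos: [0.5387, 0.0959, 0.1076]
tool_rot: [-0.0, 0.746, 0.666, 0.0]
contact_force: [0.2, -0.7, 0.1]
grip_width: 0.0504
```

```bash
python3 - <<'E'
from d import *
show()
E
```

```text
t 3.6 chute [ 29.4 147.  107.6] F [ 0.2 -0.7  0.1] w 0.0504 j [-0.02  0.57 -0.33  2.09  0.34  0.53 -0.71]
```

Emit:
step_arm --pt "0 0 0.1 0 0 0" --pt "0 0 0.2 0 0 0" --pt "0 0 0.3 0 0 0" --pt "0 0 0.3 0 0 0"

```text
t: 4.0
ee_pos: [0.5384, 0.0961, 0.0955]
tool_rot: [-0.0, 0.746, 0.666, -0.0]
contact_force: [-2.4, -0.4, 5.6]
grip_width: 0.0504
```

```bash
python3 - <<'E'
from d import *
show()
E
```

```text
t 4.0 chute [ 29.1 147.2  95.5] F [-2.4 -0.4  5.6] w 0.0504 j [-0.03  0.59 -0.31  2.1   0.36  0.51 -0.72]
```

Emit:
step_arm --pt "0 0 0.1 0 0 0" --pt "0 0 0.15 0 0 0" --pt "0 0 0.15 0 0 0"

```text
t: 4.3
ee_pos: [0.5386, 0.096, 0.0899]
tool_rot: [-0.0, 0.746, 0.666, 0.0]
contact_force: [-1.1, -0.1, 7.2]
grip_width: 0.0505
```

Emit:
step_arm --pt "0 0 0.05 0 0 0" --pt "0 0 0.1 0 0 0" --pt "0 0 0.1 0 0 0"

```text
t: 4.6
ee_pos: [0.5392, 0.096, 0.0864]
tool_rot: [0.0, 0.746, 0.666, 0.0]
contact_force: [-2.0, -0.3, 6.6]
grip_width: 0.0507
```

Emit:
step_arm --pt "0 0 0.05 0 0 0" --pt "0 0 0.1 0 0 0" --pt "0 0 0.1 0 0 0"

```text
t: 4.9
ee_pos: [0.5396, 0.096, 0.0849]
tool_rot: [0.001, 0.746, 0.666, 0.001]
contact_force: [-5.9, -1.6, 22.5]
grip_width: 0.0504
```

```bash
python3 - <<'E'
from d import *
from cell import optics
import cv2
show()
o=[]
for n,(x0,y0,x1,y1) in (('scene',(255,135,375,250)),('side',(245,135,365,250))):
    a=optics.camera(n)["color"][:,:,::-1]; cv2.imwrite(f"pics/{n}3.png",a); o.append(cv2.resize(a[y0:y1,x0:x1],(400*1,383*1)))
import numpy as np
cv2.imwrite("pics/c3.png",np.hstack(o)); show()
E
```

```text
t 4.9 chute [ 30.4 147.2  84.9] F [-5.9 -1.6 22.5] w 0.0504 j [-0.04  0.6  -0.3   2.1   0.37  0.49 -0.73]
t 5.0 chute [ 30.4 147.2  85. ] F [-6.9 -1.7 22.1] w 0.0506 j [-0.04  0.6  -0.3   2.1   0.37  0.48 -0.73]
```

View pics/c3.png

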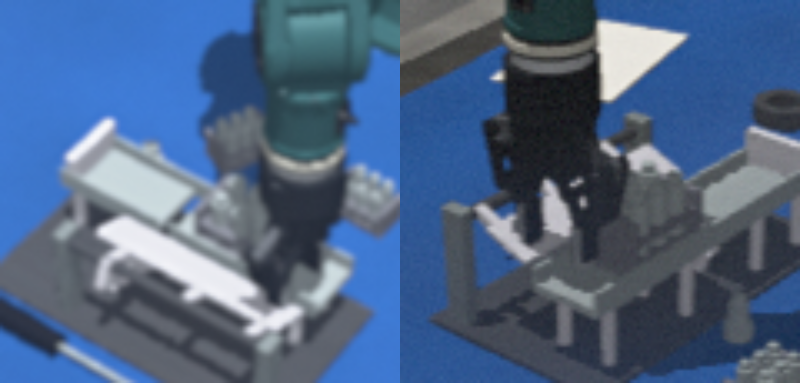

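Emit:
step_arm --pt "-0.1 0 0.07 0 0 0" --pt "-0.2 0 0.07 0 0 0" --pt "-0.3 0 0.07 0 0 0" --pt "-0.4 0 0.07 0 0 0" --pt "-0.5 0 0.07 0 0 0" --pt "-0.6 0 0.07 0 0 0" --pt "-0.7 0 0.07 0 0 0" --pt "-0.8 0 0.07 0 0 0" --pt "-0.9 0 0.07 0 0 0" --pt "-1.0 0 0.07 0 0 0"

```text
t: 6.0
ee_pos: [0.5376, 0.0674, 0.0853]
tool_rot: [-0.0, 0.743, 0.669, 0.009]
contact_force: [-5.6, 17.4, 18.2]
grip_width: 0.0503
```

```bash
cat > look.py <<'E'
from d import *
from cell import optics
import cv2,sys
k=sys.argv[1]
show()
o=[]
for n,(x0,y0,x1,y1) in (('scene',(255,135,375,250)),('side',(265,135,385,250))):
    a=optics.camera(n)["color"][:,:,::-1]; cv2.imwrite(f"pics/{n}{k}.png",a); o.append(cv2.resize(a[y0:y1,x0:x1],(400*1,383*1),interpolation=cv2.INTER_CUBIC))
cv2.imwrite(f"pics/c{k}.png",np.hstack(o)); show(); s=get_state(); print(R.from_matrix(RT.T@Rq(s['tool_rot'])).as_rotvec().round(3))
E
python3 look.py 4
```

```text
t 6.0 chute [ 31.6 118.6  85.3] F [-5.6 17.4 18.2] w 0.0503 j [ 0.03  0.6  -0.31  2.12  0.38  0.46 -0.68]
t 6.1 chute [ 31.7 117.8  85.3] F [-7.3 13.7 19.7] w 0.0504 j [ 0.03  0.6  -0.31  2.12  0.38  0.46 -0.68]
[-0.011  0.013 -0.01 ]
```

View pics/c4.png

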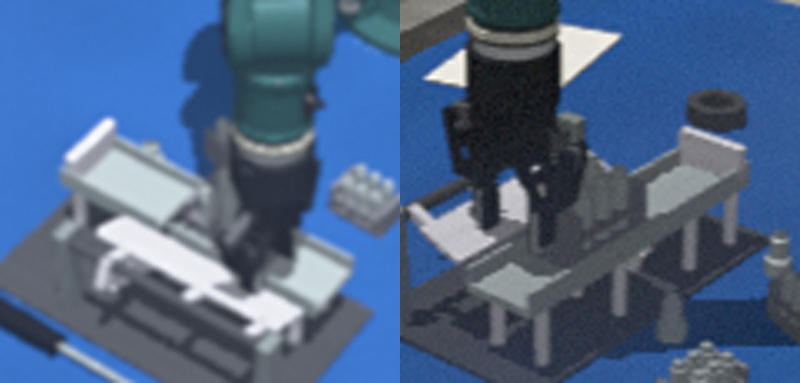

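Emit:
step_arm --pt "-0.35 -0.02 0.07 0 0 0" --pt "-0.45 -0.02 0.07 0 0 0" --pt "-0.55 -0.02 0.07 0 0 0" --pt "-0.65 -0.02 0.07 0 0 0" --pt "-0.75 -0.02 0.07 0 0 0" --pt "-0.85 -0.02 0.07 0 0 0" --pt "-0.95 -0.02 0.07 0 0 0" --pt "-1.05 -0.02 0.07 0 0 0" --pt "-1.15 -0.02 0.07 0 0 0" --pt "-1.25 -0.02 0.07 0 0 0"

```text
t: 7.1
ee_pos: [0.5349, 0.029, 0.0856]
tool_rot: [-0.001, 0.739, 0.673, 0.017]
contact_force: [-7.8, 20.3, 24.0]
grip_width: 0.0506
```

```bash
python3 look.py 5
```

```text
t 7.1 chute [33.3 80.2 85.6] F [-7.8 20.3 24. ] w 0.0506 j [ 0.12  0.59 -0.33  2.14  0.39  0.44 -0.6 ]
t 7.2 chute [33.3 79.4 85.5] F [-7.2 15.6 24. ] w 0.0503 j [ 0.12  0.59 -0.33  2.14  0.39  0.44 -0.6 ]
[-0.02   0.026 -0.021]
```

View pics/c5.png

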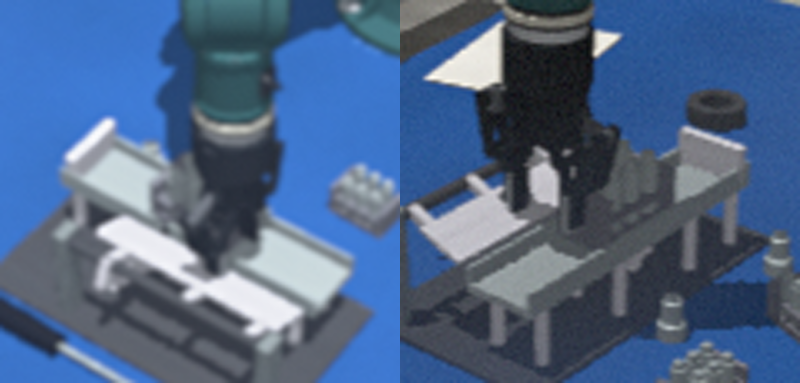

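Emit:
step_arm --pt "-0.35 -0.05 0.08 0.02 -0.026 0.02" --pt "-0.45 -0.08 0.08 0.02 -0.026 0.02" --pt "-0.55 -0.08 0.08 0.02 -0.026 0.02" --pt "-0.65 -0.08 0.08 0.02 -0.026 0.02" --pt "-0.75 -0.08 0.08 0.02 -0.026 0.02" --pt "-0.85 -0.08 0.08 0.02 -0.026 0.02" --pt "-0.95 -0.08 0.08 0.02 -0.026 0.02" --pt "-1.05 -0.08 0.08 0.02 -0.026 0.02" --pt "-1.15 -0.08 0.08 0.02 -0.026 0.02" --pt "-1.25 -0.08 0.08 0.02 -0.026 0.02" --pt "-1.35 -0.08 0.08 0.02 -0.026 0.02" --pt "-1.45 -0.08 0.08 0.02 -0.026 0.02"

```text
t: 8.4
ee_pos: [0.5305, -0.0137, 0.0856]
tool_rot: [-0.001, 0.741, 0.672, 0.01]
contact_force: [-9.4, 23.3, 36.0]
grip_width: 0.0505
```

```bash
python3 look.py 6
```

```text
t 8.4 chute [33.8 37.2 85.6] F [-9.4 23.3 36. ] w 0.0505 j [ 0.19  0.59 -0.33  2.14  0.39  0.45 -0.54]
t 8.5 chute [33.8 35.6 85.6] F [-9.8 20.8 35.7] w 0.0504 j [ 0.19  0.59 -0.33  2.14  0.39  0.45 -0.54]
[-0.011  0.015 -0.014]
```

View pics/c6.png

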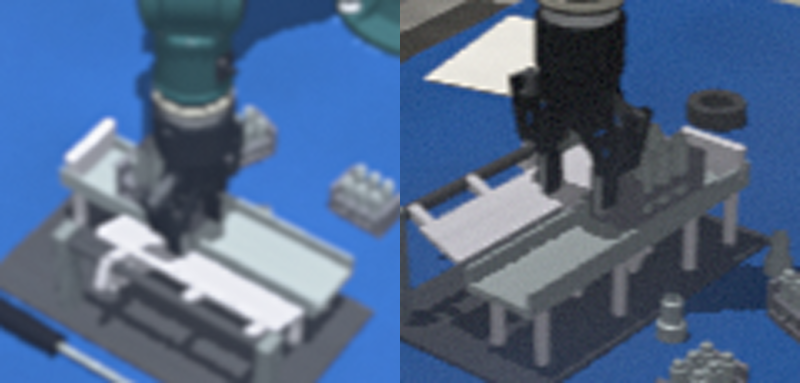

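Emit:
step_arm --pt "-0.38 0 0.06 0.01 -0.015 0.01" --pt "-0.48 0 0.06 0.01 -0.015 0.01" --pt "-0.58 0 0.06 0.01 -0.015 0.01" --pt "-0.68 0 0.06 0.01 -0.015 0.01" --pt "-0.78 0 0.06 0.01 -0.015 0.01" --pt "-0.88 0 0.06 0.01 -0.015 0.01" --pt "-0.98 0 0.06 0.01 -0.015 0.01" --pt "-1.08 0 0.06 0.01 -0.015 0.01"

```text
t: 9.3
ee_pos: [0.5279, -0.0452, 0.0862]
tool_rot: [-0.002, 0.74, 0.672, 0.007]
contact_force: [-10.1, 24.2, 31.1]
grip_width: 0.0504
```

```bash
python3 look.py 7
```

```text
t 9.3 chute [34.8  5.6 86.2] F [-10.1  24.2  31.1] w 0.0504 j [ 0.26  0.59 -0.34  2.14  0.4   0.46 -0.48]
t 9.4 chute [34.8  4.4 86.2] F [-10.4  18.7  31.5] w 0.0509 j [ 0.26  0.59 -0.34  2.14  0.4   0.46 -0.48]
[-0.007  0.012 -0.016]
```

View pics/c7.png

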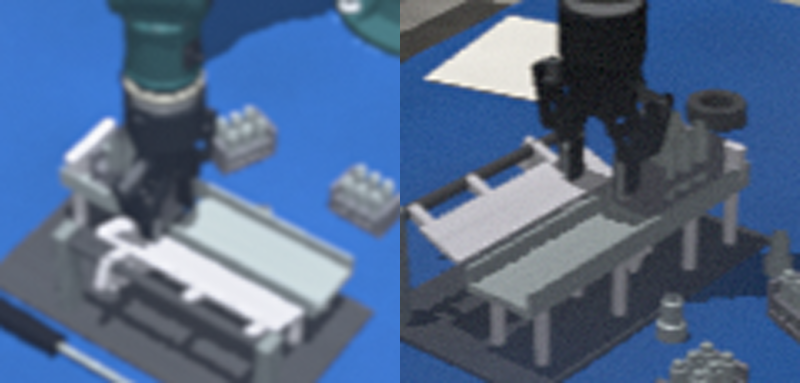

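Emit:
step_arm --pt "-0.38 0 0.06 0 -0.01 0.01" --pt "-0.46 0 0.06 0 -0.01 0.01" --pt "-0.54 0 0.06 0 -0.01 0.01" --pt "-0.58 0 0.06 0 -0.01 0.01"

```text
t: 9.8
ee_pos: [0.5272, -0.0565, 0.0865]
tool_rot: [-0.001, 0.74, 0.673, 0.01]
contact_force: [-9.2, 23.5, 26.7]
grip_width: 0.0508
```

```bash
python3 look.py 8
```

```text
t 9.8 chute [35.3 -5.7 86.5] F [-9.2 23.5 26.7] w 0.0508 j [ 0.28  0.59 -0.34  2.14  0.4   0.45 -0.46]
t 9.9 chute [35.3 -5.7 86.5] F [-8.8 21.5 25.8] w 0.0505 j [ 0.28  0.59 -0.34  2.14  0.4   0.45 -0.46]
[-0.012  0.015 -0.019]
```

Emit:
step_arm --pt "-0.4 0 0.07 0 -0.01 0.01" --pt "-0.48 0 0.07 0 -0.01 0.01" --pt "-0.56 0 0.07 0 -0.01 0.01" --pt "-0.6 0 0.07 0 -0.01 0.01"

```text
t: 10.3
ee_pos: [0.5271, -0.0583, 0.0867]
tool_rot: [-0.003, 0.738, 0.674, 0.017]
contact_force: [-9.9, 40.7, 28.2]
grip_width: 0.0501
```

```bash
python3 look.py 9
```

```text
t 10.3 chute [35.5 -7.5 86.7] F [-9.9 40.7 28.2] w 0.0501 j [ 0.3   0.59 -0.36  2.15  0.4   0.45 -0.44]
t 10.4 chute [35.5 -7.5 86.7] F [-9.7 38.6 27.9] w 0.0504 j [ 0.3   0.59 -0.36  2.15  0.4   0.45 -0.44]
[-0.018  0.029 -0.023]
```

View pics/c9.png

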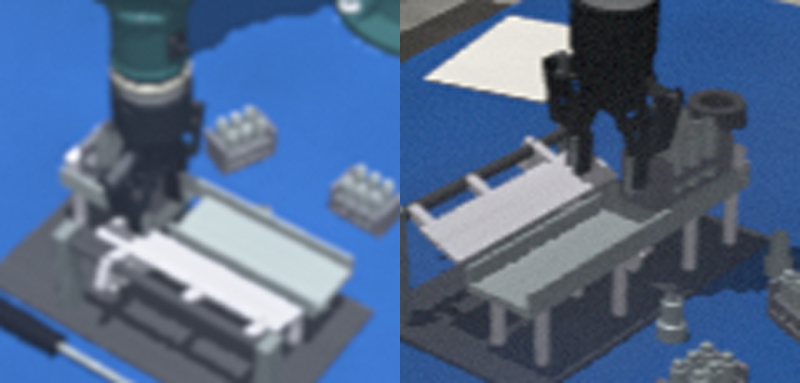

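Emit:
step_arm --pt "-0.2 0 0.06 0 0 0" --pt "0.0 0 0.06 0 0 0" --pt "0.1 0 0.06 0 0 0" --pt "0.2 0 0.06 0 0 0" --pt "0.25 0 0.06 0 0 0" --pt "0.25 0 0.06 0 0 0"

```text
t: 11.0
ee_pos: [0.5271, -0.0563, 0.0865]
tool_rot: [-0.0, 0.741, 0.671, 0.012]
contact_force: [-7.8, -13.2, 23.5]
grip_width: 0.0501
```

```bash
python3 look.py 10; cd pics; python3 -c "
import cv2
a=cv2.imread('side10.png')[160:240,300:400]; cv2.imwrite('s10c.png',cv2.resize(a,None,fx=6,fy=6,interpolation=cv2.INTER_CUBIC))"
```

```text
t 11.0 chute [35.3 -5.5 86.5] F [ -7.8 -13.2  23.5] w 0.0501 j [ 0.28  0.59 -0.34  2.15  0.4   0.45 -0.46]
t 11.1 chute [35.2 -5.5 86.5] F [ -6.8 -12.7  23. ] w 0.0504 j [ 0.28  0.59 -0.34  2.15  0.4   0.45 -0.46]
[-0.016  0.019 -0.015]
```

View pics/s10c.png

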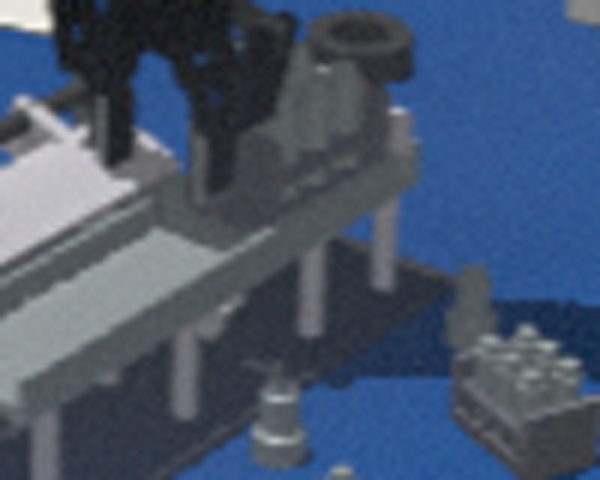

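Emit:
step_arm --pt "0.3 0 0.05 0 0 0" --pt "0.4 0 0.05 0 0 0" --pt "0.5 0 0.05 0 0 0" --pt "0.5 0 0.05 0 0 0"

```text
t: 11.5
ee_pos: [0.527, -0.0422, 0.0861]
tool_rot: [0.001, 0.743, 0.669, 0.008]
contact_force: [-7.2, -8.9, 18.3]
grip_width: 0.0504
```

```bash
python3 look.py 11; cd pics; python3 -c "
import cv2
a=cv2.imread('side11.png')[160:240,300:400]; cv2.imwrite('s11c.png',cv2.resize(a,None,fx=6,fy=6,interpolation=cv2.INTER_CUBIC))"
```

```text
t 11.5 chute [33.6  8.4 86.1] F [-7.2 -8.9 18.3] w 0.0504 j [ 0.24  0.59 -0.33  2.15  0.4   0.45 -0.5 ]
t 11.6 chute [33.6  8.5 86.1] F [ -7.1 -10.   19.1] w 0.0503 j [ 0.24  0.59 -0.33  2.15  0.4   0.45 -0.5 ]
[-0.013  0.01  -0.009]
```

View pics/s11c.png

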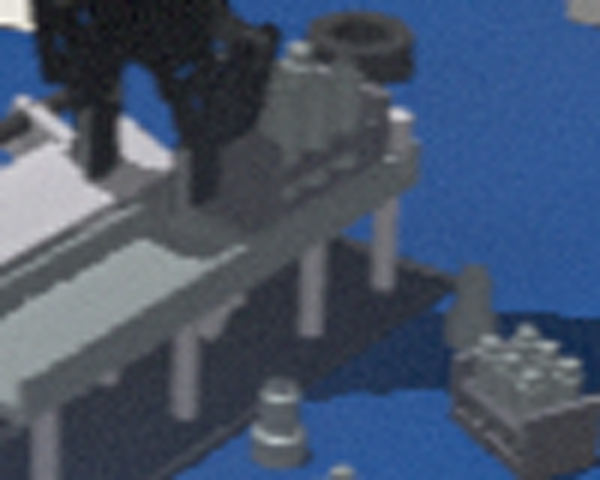

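Emit:
step_arm --pt "0.1 0 -0.1 0 0 0" --pt "0.1 0 -0.25 0 0 0" --pt "0.1 0 -0.4 0 0 0" --pt "0.1 0 -0.55 0 0 0" --pt "0.1 0 -0.7 0 0 0" --pt "0.1 0 -1.0 0 0 0" --pt "0.1 0 -1.6 0 0 0" --pt "0.1 0 -2.5 0 0 0" --pt "0.1 0 -3.5 0 0 0" --pt "0.1 0 -4.5 0 0 0" --pt "2.0 0 -5.0 0 0 0" --pt "3.0 0 -5.0 0 0 0" --pt "4.0 0 -5.0 0 0 0" --pt "4.0 0 -5.0 0 0 0"

```text
t: 13.0
ee_pos: [0.5408, 0.1244, 0.2898]
tool_rot: [0.0, 0.739, 0.673, 0.011]
contact_force: [-0.7, -0.1, 0.1]
grip_width: 0.0501
```

```bash
python3 look.py 12; python3 ov.py .4927 -.0468 -.11406 -63 12 12
```

```text
t 13.0 chute [ 28.3 175.5 289.8] F [-0.7 -0.1  0.1] w 0.0501 j [ 0.12  0.34 -0.54  1.93  0.21  0.9  -0.62]
t 13.1 chute [ 28.7 169.8 288.4] F [-0.7 -0.5  1.2] w 0.0504 j [ 0.12  0.34 -0.54  1.93  0.22  0.9  -0.62]
[-0.013  0.012 -0.015]
```

View pics/sceneov12.png

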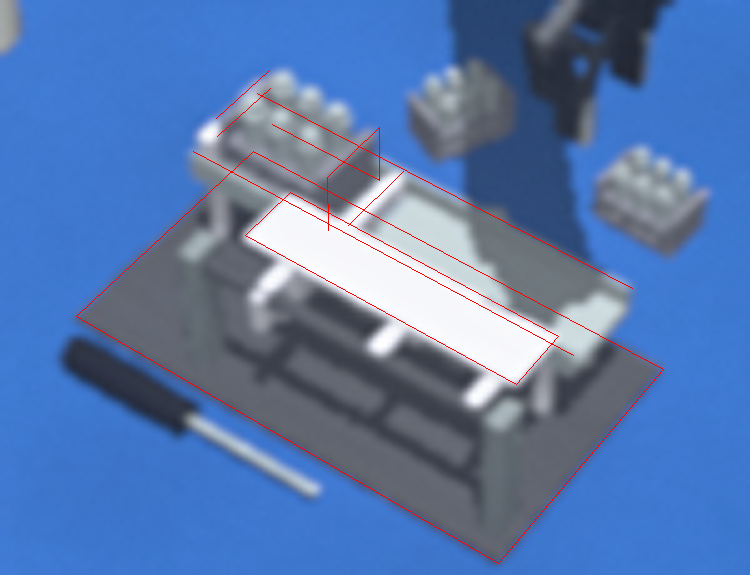

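View pics/sideov12.png

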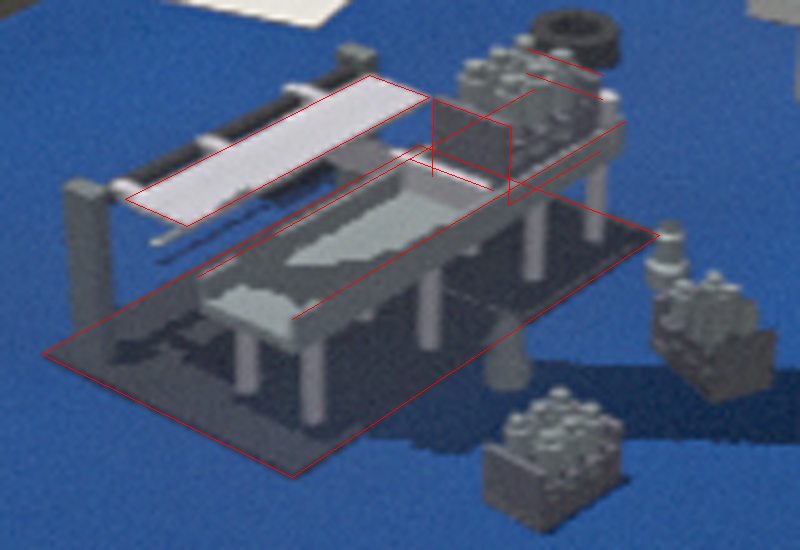

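Emit:
step_arm --pt "0 0 0 0 0 0" --pt "0 0 0 0 0 0" --pt "0 0 0 0 0 0"

```text
t: 13.4
ee_pos: [0.5405, 0.1167, 0.2881]
tool_rot: [0.001, 0.742, 0.67, 0.008]
contact_force: [-0.4, 0.0, -0.0]
grip_width: 0.0503
```

```bash
python3 -c "
from d import *; show()
from cell import job; print(job.close_job())"
```

```text
t 13.4 chute [ 28.9 167.9 288.1] F [-0.4  0.  -0. ] w 0.0503 j [ 0.12  0.34 -0.53  1.93  0.21  0.9  -0.62]
the job is handed in; nothing more can be done
None
```

The rack is home against the end stop, the gate has sprung shut behind it, and the job was handed in at 13.4 s. I held the bar at its limit with one fingertip (about 18–36 N) while the other finger pushed the rack. I then backed off with the gate still down and lifted the hand away.

- **Rack home:** the push stalled at about 40 N with the tool at chute y = -7.5 mm; about -7 was expected. In the last scene and side pictures the rack lies on the outline drawn for y = -63 mm.
- **Gate shut:** the bar and leaf are back on their starting outlines in both views.
- **Surroundings:** the wrist force reads zero. The loose fittings, the smaller racks, the screwdriver and the ring near the chute look unmoved. I did not check the mouse, chuck key or spray bottle closely after the move.
- **Off plan:** the hand tilted by up to about 0.03 rad and drifted about 5 mm sideways while pushing. Friction of the fingertip on the bar was higher than I expected, so backing off took two moves. Neither moved the rack away from the stop.

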